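# Stand the reagent bottles in their matching spill trays

## Robot

A 6-joint arm with a two-finger parallel gripper is mounted at the origin on the work surface. World frame = base frame: x ahead of the robot, y to its left, z up, the work surface at z = 0. Lengths are in mm, angles in degrees, forces in N, time in s.
With the tool pointing down it reaches from about 300 to 850 mm from the base axis. Payload 4.2 kg.
Tool frame: the origin (TCP) lies midway between the tips of the shut fingers; the grasp point (between the pads) lies 19 mm behind it; x points along the fingers, z is the direction in which the jaws open and shut, and the axes are right-handed (so a half turn about x gives the same grasp; the last joint's range is limited). The gripper opens to 91 mm and grips with 3 to 60 N. Pads are 32 mm wide; open, the fingers measure 118 mm over their backs; the gripper's body (76 mm by 178 mm) begins 60 mm behind the grasp point.
Start: joints at [66.291, 18.312, 89.639, -0, 72.044, -1.146], TCP at [220.631, 531.004, 213.976] pointing down, gripper open.
Joint ranges: [-177.97, 177.97], [-48.28, 115.42], [12.27, 149.76], [-77.06, 257.06], [2.81, 150.46], [-146.56, 146.56]. Speed limits (degrees/s): [147.25, 147.25, 180, 180, 180, 180].

## Interface

Orientations are given as [roll, pitch, yaw] about the fixed x, y, z axes, in that order (R = Rz(yaw) Ry(pitch) Rx(roll)).
In Python, from workcell import env gives the robot as it stands.
- The arm moves only by the tool send_rows, never from a script. Its argument "commands" is a list that holds one entry, the list of rows, each a list of 6 numbers: the shift along the tool's x, y, z normalised to -1 to 1, where 1 is 0.1 m, then the turn, a rotation vector about the tool's x, y, z normalised to -1 to 1, where 1 is 2 pi rad. In form: [[[x, y, z, wx, wy, wz], ...]]. A call has 1 to 20 rows; each row is the pose to reach, as a shift and turn from the pose commanded when the call began, along the tool's axes at that moment, turning the shorter way round; what a row does not reach only later rows make up. A row lasts 1/8 s, in which the tool goes at most 62.5 mm and 10.7 degrees, less where a joint would pass 70% of its speed; a pose out of reach is approached as far as the arm can. A call with a number of a shift or a turn outside -1 to 1 is refused whole. A call with a gripper value outside its range is refused whole. "jaw" is the closure, from -1 (fully open) to 1 (shut), so that 0 is half open, set as the call begins (left out, the last holds). The fingers move at their own pace and stop on an object; "force" is the grip in N (left out, the last holds). Time passes only in rows, so rows that repeat a pose let the fingers close. It gives the time, the measured TCP pose, the force and the opening at its end, in the units of the state.
- env.state(): the state, without advancing time (a new reading comes with each control period).
- env.grab_frame(name): name is "side" or "top"; returns (picture, depth): 400x640x3 uint8, red, green, blue; 400x640 float32, mm along the optical axis (not along the pixel's ray), 0 where there is no reading.
- env.get_calibration(name): a dict with "mtx" (3x3 intrinsics, pixels), "dist_coeffs" ([k1, k2, p1, p2, k3] as OpenCV has them; the pictures are not rectified), "camera_from_world" (4x4, takes a point from world to camera coordinates). Camera axes: x right, y up, looking along -z (the intrinsics and any distortion apply to the point x, -y, -z); pixel columns grow to the right and rows downward; lengths in mm; the calibration is good to about 2 mm. A picture is of the moment at which its call begins. get_calibration takes no time and is no camera call.
- env.job_done(): hands the job in, once; it reports no verdict.
The state is a dict: "time_s": time; "qpos": joint angles; "qvel": joint speeds; "effort": joint torques, N m; "ee_pos": TCP position; "ee_rot": TCP orientation; "force": force on the tool from outside, world axes, zero at the start; "torque": the same for the moment, N m; "gripper_width": finger opening in mm.
Only numpy, scipy, OpenCV 4.12 (cv2) and the standard library are available. Lean on these libraries where they do the work, as an engineer would, in place of code of your own. Each camera call takes 0.05 s, during which the arm holds its last target.

## Task

Stand each of the four orange-capped white bottles in the grey spill tray that matches its foot in shape and size: round bottles in round trays, square in square, large in large, small in small, each upright and flat on the tray's floor inside the rim. Set them down without dropping them or knocking any over, let go of them, and leave the glass beaker and the white mortar where they stand.

Things in the scene. Friction and masses are not known exactly. Their poses are not given: they have to be found in the camera images.
- bottle_round_large: Loose capped bottle of white plastic, the large round one: round foot and body 68 mm across, straight sides to 83 mm, a shoulder tapering to a neck 28 mm across from 95 to 105 mm, then a round orange screw cap 34 mm across from 105 mm to the top at 131 mm. About 0.29 kg. Easily pinched from above by its cap. Stands upright; origin at the centre of its underside, z up.
- bottle_square_large: Loose capped bottle of white plastic, the large square one: square foot and body 66 x 66 mm, straight sides to 83 mm, a shoulder tapering to a neck 28 mm across from 95 to 105 mm, then a round orange screw cap 34 mm across from 105 mm to the top at 131 mm. About 0.29 kg. Easily pinched from above by its cap. Stands upright; origin at the centre of its underside, z up, x and y square to its sides.
- bottle_round_small: Loose capped bottle of white plastic, the small round one: round foot and body 50 mm across, straight sides to 60 mm, a shoulder tapering to a neck 28 mm across from 72 to 82 mm, then a round orange screw cap 34 mm across from 82 mm to the top at 108 mm. About 0.1 kg. Easily pinched from above by its cap. Stands upright; origin at the centre of its underside, z up.
- bottle_square_small: Loose capped bottle of white plastic, the small square one: square foot and body 48 x 48 mm, straight sides to 60 mm, a shoulder tapering to a neck 28 mm across from 72 to 82 mm, then a round orange screw cap 34 mm across from 82 mm to the top at 108 mm. About 0.1 kg. Easily pinched from above by its cap. Stands upright; origin at the centre of its underside, z up, x and y square to its sides.
- tray_round_large: Shallow round spill tray of grey plastic, the large one: 86 mm across inside, 94 mm outside, rim 12 mm above the bench, floor 4 mm thick. Fixed to the bench. Origin at the centre of its underside, z up.
- tray_square_large: Shallow square spill tray of grey plastic, the large one: 84 x 84 mm inside, 92 x 92 mm outside, rim 12 mm above the bench, floor 4 mm thick. Fixed to the bench. Origin at the centre of its underside, z up, x and y square to its sides.
- tray_round_small: Shallow round spill tray of grey plastic, the small one: 68 mm across inside, 76 mm outside, rim 12 mm above the bench, floor 4 mm thick. Fixed to the bench. Origin at the centre of its underside, z up.
- tray_square_small: Shallow square spill tray of grey plastic, the small one: 66 x 66 mm inside, 74 x 74 mm outside, rim 12 mm above the bench, floor 4 mm thick. Fixed to the bench. Origin at the centre of its underside, z up, x and y square to its sides.
- beaker: Loose empty clear glass beaker, 76 mm across the rim, 95 mm tall, standing among the bottles; to be left where it is. Origin at the centre of its underside.
- mortar: Loose white ceramic mortar bowl, 90 mm across the rim, 55 mm tall; to be left where it is. Origin at the centre of its underside.
Things that resemble listed ones, but are neither listed nor needed, are in the scene too. What is shaped like the bottle_round_small but brown or turquoise is not meant.

How it is judged (in metres and radians):
At the end, for the whole second after the job is handed in: Each bottle stands in the tray of its own shape and size: its centre within 15 mm of the tray's, its foot on the tray's floor (underside less than 8 mm above the tray's), upright within 0.06 rad, at rest and released (horizontal distance between bottle_round_large and tray_round_large below 0.015 m and z of bottle_round_large in the frame of tray_round_large below 0.008 m and angle between each of bottle_round_large, bottle_square_large, bottle_round_small, bottle_square_small's own z axis and vertical below 0.06 rad and linear speed of each of bottle_round_large, bottle_square_large, bottle_round_small, bottle_square_small below 0.02 m/s and contact force between each of bottle_round_large, bottle_square_large, bottle_round_small, bottle_square_small and the fingers below 0.1 N and horizontal distance between bottle_square_large and tray_square_large below 0.015 m and z of bottle_square_large in the frame of tray_square_large below 0.008 m and horizontal distance between bottle_round_small and tray_round_small below 0.015 m and z of bottle_round_small in the frame of tray_round_small below 0.008 m and horizontal distance between bottle_square_small and tray_square_small below 0.015 m and z of bottle_square_small in the frame of tray_square_small below 0.008 m); the robot touches nothing.
It fails at once if a bottle is knocked over (angle between any of bottle_round_large, bottle_square_large, bottle_round_small, bottle_square_small's own z axis and vertical above 0.6 rad).
It fails at once if a bottle is dropped (falls free faster than 0.7 m/s, a drop of about 25 mm) ((linear speed of bottle_round_large above 0.7 m/s and contact force between bottle_round_large and the fingers below 0.05 N) or (linear speed of bottle_square_large above 0.7 m/s and contact force between bottle_square_large and the fingers below 0.05 N) or (linear speed of bottle_round_small above 0.7 m/s and contact force between bottle_round_small and the fingers below 0.05 N) or (linear speed of bottle_square_small above 0.7 m/s and contact force between bottle_square_small and the fingers below 0.05 N)).
It fails at once if the beaker or the mortar is shifted by more than 15 mm (distance of any of beaker, mortar from where it was at the start of the episode above 0.015 m).
It also fails if it takes over 120 s, if anything falls off the work surface, if the arm or the gripper's body presses on something with over 40 N, if the wrist force passes 120 N, or if a joint passes its speed limit or range.

## Working session

There is one attempt and no reset: what is moved stays moved. The work goes in short steps, Python scripts to look and compute and a tool call to move; the robot and the scene stay as the last step left them, time stands still between calls to the robot, and variables do not carry over. Pictures are saved under pics/ and viewed, and the job is handed in when it is done.

Besides the shell and the picture viewer there is one more tool, called after "Emit:" in YAML: its name, and indented under it one key for each argument. send_rows: Moves the arm, as the interface text tells. Its arguments: {"type":"object","properties":{"commands":{"type":"array","items":{"type":"array","items":{"type":"array","items":{"type":"number","minimum":-1,"maximum":1}}}},"jaw":{"type":"number"},"force":{"type":"number"}},"required":["commands"]}

```bash
ls; mkdir -p pics; python3 - <<'E'
from workcell import env
import cv2,json,numpy as np
print(env.state())
for n in("top","side"):
    p,d=env.grab_frame(n); np.savez(f"{n}0.npz",p=p,d=d)
    cv2.imwrite(f"pics/{n}0.png",p[:,:,::-1]); c=env.get_calibration(n); print(n,{k:np.round(v,3).tolist() for k,v in c.items()}, (d>0).mean())
E
```

```text
pics
{'time_s': 0.0, 'qpos': array([ 6.62902808e+01,  1.83507754e+01,  8.97085751e+01,  2.61294985e-04,
        7.20456389e+01, -1.14592800e+00]), 'qvel': array([ 0.02266784,  0.03993886,  0.00454961, -0.04718349, -0.0666577 ,
       -0.0031877 ]), 'effort': array([-1.06689797e-03, -4.12469172e+01, -2.31967092e+01,  7.25403079e-02,
        4.59015893e-02, -1.46850643e-04]), 'ee_pos': array([220.4165781 , 530.49489626, 213.11429162]), 'ee_rot': array([ 178.7185007 ,   89.89501035, -113.84537124]), 'force': array([-0.18204965, -0.29206003, -0.09000885]), 'torque': array([ 0.03072656, -0.01669621, -0.03485482]), 'gripper_width': 91.0396913703581}
top {'mtx': [[413.778, 0.0, 314.709], [0.0, 413.778, 202.089], [0.0, 0.0, 1.0]], 'dist_coeffs': [-0.022, 0.0, 0.0, 0.0, 0.0], 'camera_from_world': [[0.021, -1.0, 0.01, -1.565], [0.993, 0.022, 0.113, -507.041], [-0.113, 0.007, 0.994, -1151.483], [0.0, 0.0, 0.0, 1.0]]} 0.99609375
side {'mtx': [[382.517, 0.0, 324.08], [0.0, 382.517, 204.151], [0.0, 0.0, 1.0]], 'dist_coeffs': [0.026, 0.0, 0.0, 0.0, 0.0], 'camera_from_world': [[-0.992, -0.126, -0.013, 490.388], [0.084, -0.729, 0.68, -68.362], [-0.095, 0.673, 0.733, -921.369], [0.0, 0.0, 0.0, 1.0]]} 0.99603125
```

View pics/top0.png

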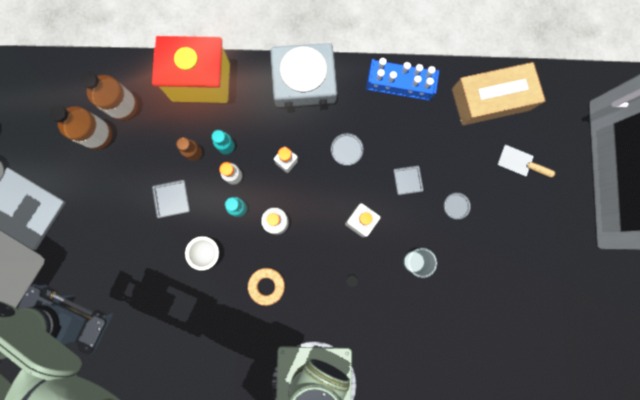

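View pics/side0.png

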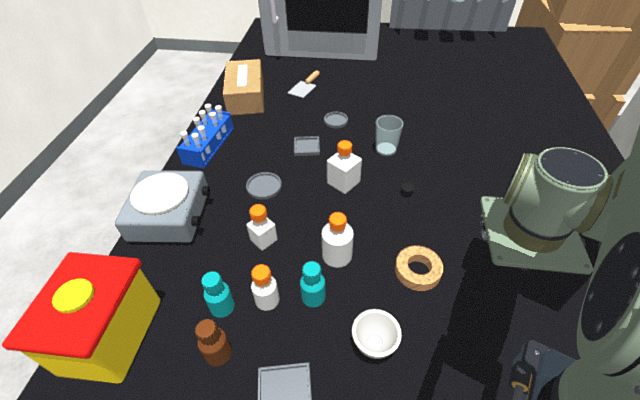

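The top view shows four white bottles with orange caps: small round (230,173), small square (286,158), large round (274,221) and large square (363,220). Lookalikes are the turquoise bottles at (223,141) and (235,206) and the brown one at (189,148). Possible confusions for the trays are the scoop blade (515,160) and the balance (304,70). The trays are large square (171,199), large round (347,149), small square (408,180) and small round (457,206).

```bash
cat > h.py <<'E'
import numpy as np,cv2
from workcell import env
def ray(n,uv):
    c=env.get_calibration(n);K=np.array(c["mtx"]);T=np.array(c["camera_from_world"])
    q=cv2.undistortPoints(np.array(uv,float).reshape(-1,1,2),K,np.array(c["dist_coeffs"])).reshape(-1,2)
    d=np.c_[q[:,0],-q[:,1],-np.ones(len(q))]
    R=T[:3,:3]; return -R.T@T[:3,3], d@R
def onplane(n,uv,z):
    o,d=ray(n,uv); return o+d*((z-o[2])/d[:,2])[:,None]
def cloud(n,dep):
    v,u=np.mgrid[0:400,0:640]; uv=np.c_[u.ravel(),v.ravel()]
    o,d=ray(n,uv); return (o+d*dep.ravel()[:,None]).reshape(400,640,3)
def proj(n,P):
    c=env.get_calibration(n);T=np.array(c["camera_from_world"])
    q=np.atleast_2d(P)@T[:3,:3].T+T[:3,3]; q=q*[1,-1,-1]
    return cv2.projectPoints(q,np.zeros(3),np.zeros(3),np.array(c["mtx"]),np.array(c["dist_coeffs"]))[0].reshape(-1,2)
E
python3 - <<'E'
from h import *
F={n:np.load(n+"0.npz") for n in("top","side")}
for n in F:
    p,d=F[n]["p"],F[n]["d"]; C=cloud(n,d)
    hsv=cv2.cvtColor(p,cv2.COLOR_RGB2HSV)
    m=cv2.inRange(hsv,(8,190,170),(22,255,255))
    k,l,s,c=cv2.connectedComponentsWithStats(m)
    for i in range(1,k):
        if s[i,4]<40 or s[i,4]>900: continue
        P=C[l==i]; zt=np.percentile(P[:,2],90)
        top=P[P[:,2]>zt-6]
        cn=max(cv2.findContours((l==i).astype(np.uint8),0,2)[0],key=len)
        print(n,"cap",c[i].round(1),s[i,4],"ztop",zt.round(),"topc",((top.max(0)+top.min(0))/2)[:2].round(1), top[:,:2].mean(0).round(1))
# trays: depth-based 6<z<16
C=cloud("top",F["top"]["d"])
for name,(u,v) in dict(sqL=(171,199),rL=(347,149),sqS=(408,180),rS=(457,206)).items():
    w=30; sub=C[v-w:v+w,u-w:u+w]; gray=cv2.cvtColor(F["top"]["p"],cv2.COLOR_RGB2GRAY)[v-w:v+w,u-w:u+w]
    m=(gray>75).astype(np.uint8)
    k,l,s,c=cv2.connectedComponentsWithStats(m); i=l[w,w]
    m=(l==i).astype(np.uint8)
    cn=max(cv2.findContours(m,0,2)[0],key=cv2.contourArea).reshape(-1,2)+[u-w,v-w]
    P=onplane("top",cn,12)[:,:2]
    r=cv2.minAreaRect(P.astype(np.float32)); print(name,"rect",np.round(r[0],1),np.round(r[1],1),round(r[2],1),"mean z",np.round(np.percentile(sub[l==i][:,2],[10,50,95]),1), c[i]+[u-w,v-w])
for n,b in(("top",(150,110,400,270)),("side",(180,90,400,400))):
    x0,y0,x1,y1=b; cv2.imwrite(f"pics/{n}c.png",cv2.resize(F[n]["p"][y0:y1,x0:x1,::-1],None,fx=2.4 if n=="top" else 1.9,fy=2.4 if n=="top" else 1.9,interpolation=2))
for n in F:
  p=F[n]["p"]; 
E
```

```text
side cap [344.3 147.2] 185 ztop 132.0 topc [439.2 246.7] [ 455.4 -106.2]
side cap [257.7 212.4] 243 ztop 109.0 topc [626.8  97.2] [626.5  98.6]
side cap [337.3 220.8] 265 ztop 132.0 topc [435.  368.6] [448.2 127.9]
side cap [260.8 274.2] 318 ztop 109.0 topc [502.8 433.4] [582.6 253.7]
sqL rect [510.2 427.2] [100.8 101.3] 13.1 mean z [ 1.3  5.7 14.9] [170.41235392 198.52420701]
rL rect [668.3 -80.8] [96.2 97.4] 1.4 mean z [ 0.7  4.7 13.5] [346.60538117 148.90807175]
sqS rect [ 580.5 -261.7] [81.6 80.9] 9.6 mean z [ 0.5  4.7 13.4] [407.96965699 179.77968338]
rS rect [ 508.3 -403.2] [79.  79.7] 1.2 mean z [ 0.5  4.4 13. ] [456.75934959 205.63252033]
```

View pics/topc.png

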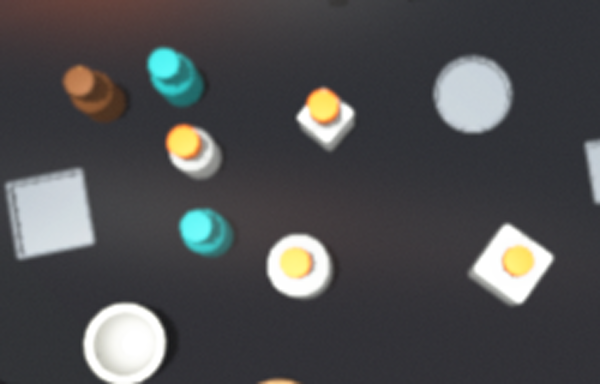

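View pics/sidec.png

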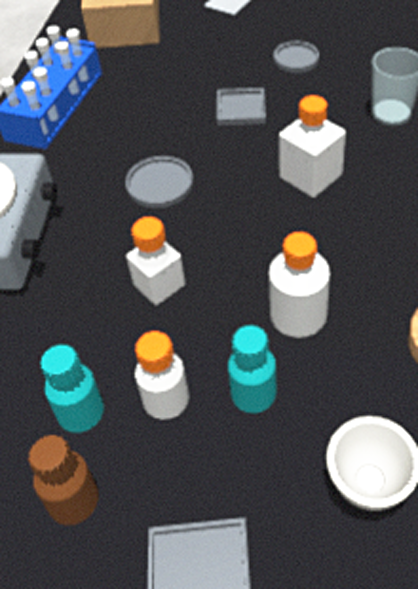

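```bash
python3 - <<'E'
from h import *
F={n:np.load(n+"0.npz") for n in("top","side")}
C={n:cloud(n,F[n]["d"]) for n in F}
B=dict(rL=((274,220),(337,221),131),sqL=((365,218),(344,147),131),rS=((227,169),(261,274),108),sqS=((285,154),(258,212),108))
for b,(ut,us,h) in B.items():
    for n,(u,v) in(("top",ut),("side",us)):
        p=F[n]["p"];hsv=cv2.cvtColor(p,cv2.COLOR_RGB2HSV)
        m=cv2.inRange(hsv,(8,110,140),(30,255,255)); l=cv2.connectedComponents(m)[1]
        M=(l==l[v,u]); P=C[n][M]
        if n=="top": 
            q=np.argwhere(M)[:,::-1]; Q=onplane(n,q,h)
        T=P[abs(P[:,2]-h)<4]
        r=np.median(T,0); T=T[np.hypot(*(T-r)[:,:2].T)<22]
        print(b,n,M.sum(),len(T),"z",np.median(T[:,2]).round(1),"mid",((T.max(0)+T.min(0))/2)[:2].round(1),"mean",T[:,:2].mean(0).round(1),"ext",np.ptp(T,axis=0)[:2].round(), "minEnc", end=" ")
        # all body cloud in a vicinity
    A=np.concatenate([C[n].reshape(-1,3) for n in C])
    s=A[(abs(A[:,2]-(h-60))<12)&(np.hypot(*(A[:,:2]-r[:2]).T)<50)]  # body
    rr=cv2.minAreaRect(s[:,:2].astype(np.float32)); print("\n  body",len(s),np.round(rr[0],1),np.round(rr[1]),round(rr[2],1))
# others
for nm,(u,v),z in(("beaker",(420,263),95),("mortar",(202,253),55),("teal1",(222,135),108),("teal2",(234,203),108),("brown",(186,143),108),("cork",(266,287),30)):
    print(nm,onplane("top",[(u,v)],z).round())
# top obstacle map: max height
P=C["top"].reshape(-1,3)
E
```

```text
rL top 113 93 z 131.2 mid [448.9 118.6] mean [449.2 117.7] ext [26. 28.] minEnc rL side 297 174 z 131.1 mid [448.7 121.1] mean [448.8 122. ] ext [34. 33.] minEnc 
  body 259 [448.5 120.5] [68. 68.] 81.7
sqL top 115 104 z 131.7 mid [ 455.4 -122.5] mean [ 455.2 -122.1] ext [29. 29.] minEnc sqL side 205 97 z 130.4 mid [ 456.  -122.1] mean [ 456.2 -120.8] ext [31. 34.] minEnc 
  body 490 [ 456.4 -120.9] [70. 67.] 55.5
rS top 164 115 z 108.7 mid [582.  250.3] mean [581.8 250.3] ext [32. 33.] minEnc rS side 351 241 z 108.2 mid [583.2 251.6] mean [583.4 252.1] ext [37. 34.] minEnc 
  body 210 [578.7 252.3] [52. 44.] 75.3
sqS top 154 116 z 108.2 mid [627.   95.7] mean [626.8  95.3] ext [34. 33.] minEnc sqS side 269 153 z 108.0 mid [626.8  97.2] mean [626.6  98.4] ext [33. 35.] minEnc 
  body 326 [626.8  97.5] [51. 48.] 51.3
beaker [[ 343. -273.   95.]]
mortar [[356. 316.  55.]]
teal1 [[675. 265. 108.]]
teal2 [[491. 224. 108.]]
brown [[651. 361. 108.]]
cork [[266. 140.  30.]]
```

```bash
python3 - <<'E'
from h import *
F={n:np.load(n+"0.npz") for n in("top","side")}
C={n:cloud(n,F[n]["d"]) for n in F}
T=dict(sqL=(510,427),rL=(668,-81),sqS=(580,-262),rS=(508,-403))
for t,c in T.items():
  for n in F:
    u,v=proj(n,[*c,8])[0].astype(int); w=34
    if v+w>400: print(t,n,"cut")
    v0=max(0,v-w);v1=min(400,v+w)
    g=cv2.cvtColor(F[n]["p"],cv2.COLOR_RGB2GRAY)[v0:v1,u-w:u+w]
    ctr=float(np.median(g[v-v0-6:v-v0+6,w-6:w+6])); bg=float(np.percentile(g,10)); 
    th=(ctr+bg)/2; m=(cv2.GaussianBlur(g,(3,3),0)>th).astype(np.uint8)
    l=cv2.connectedComponents(m)[1]; m=(l==l[v-v0,w]).astype(np.uint8)
    cn=max(cv2.findContours(m,0,1)[0],key=cv2.contourArea).reshape(-1,2)+[u-w,v0]
    for z in (0,12):
      P=onplane(n,cn,z)[:,:2].astype(np.float32); r=cv2.minAreaRect(P)
      print(t,n,"z",z,"rect",np.round(r[0],1),np.round(r[1],1),round(r[2],1))
  A=np.concatenate([C[n].reshape(-1,3) for n in F]); 
  s=A[(abs(A[:,2]-10)<4.)&(np.hypot(*(A[:,:2]-c).T)<75)]
  r=cv2.minAreaRect(s[:,:2].astype(np.float32)); print("  cloud",len(s),np.round(r[0],1),np.round(r[1],1),round(r[2],1))
E
```

```text
sqL top z 0 rect [511.2 431.1] [94.9 95.1] 12.8
sqL top z 12 rect [509.8 427. ] [93.9 94.2] 12.8
sqL side cut
sqL side z 0 rect [515.7 408.5] [94.2 63.9] 12.7
sqL side z 12 rect [513.9 412.2] [92.7 62.8] 12.7
  cloud 1024 [507.9 427.8] [122.2 136.1] 42.7
rL top z 0 rect [671.2 -81.7] [90.9 92.2] 46.4
rL top z 12 rect [668.3 -80.7] [89.9 91.3] 46.4
rL side z 0 rect [674.1 -93.2] [93.3 94.2] 6.6
rL side z 12 rect [669.6 -81.2] [91.8 92.6] 6.6
  cloud 503 [660.7 -90.7] [121.3 113.2] 52.7
sqS top z 0 rect [ 582.4 -264.3] [76.1 75.4] 9.6
sqS top z 12 rect [ 580.3 -261.5] [75.3 74.6] 9.6
sqS side z 0 rect [ 584.1 -276.5] [74.9 79. ] 10.5
sqS side z 12 rect [ 581.1 -261.5] [73.6 77.7] 10.5
  cloud 399 [ 592.6 -259.3] [107.4 125. ] 7.9
rS top z 0 rect [ 509.6 -407.4] [73.8 74.8] 1.2
rS top z 12 rect [ 508.3 -403.1] [73.1 74. ] 1.2
rS side z 0 rect [ 510.  -417.1] [75.4 67.1] 6.1
rS side z 12 rect [ 508.3 -399.8] [74.1 66. ] 6.1
  cloud 298 [ 511.  -391.7] [130. 102.] 8.0
```

```bash
cat >> h.py <<'E'
from scipy.spatial.transform import Rotation as Ro
def plan(target,jaw=None):
    s=env.state(); R=Ro.from_euler("xyz",s["ee_rot"],degrees=True).as_matrix()
    j=np.degrees(np.arctan2(R[1,2],R[0,2]))
    print("t",round(s["time_s"],2),"tcp",s["ee_pos"].round(1),"jaw ang",round(j,1),"down",R[:,0].round(3),"w",round(s["gripper_width"],1),"F",s["force"].round(1),"q6",round(s["qpos"][5],1),"q",s["qpos"].round())
    print(" shift/100:",(R.T@(np.array(target)-s["ee_pos"])/100).round(3))
    if jaw is not None:
        d=(jaw-j+90)%180-90   # world ccw
        print(" turn x deg",round(-d,1),"unit",round(-d/360,4))
E
python3 -c "
from h import *
plan([582.5,251,250],90)"
```

```text
t 0.1 tcp [220.4 530.6 213.2] jaw ang 67.4 down [-0.001 -0.001 -1.   ] w 91.0 F [-0.3  0.4  0.9] q6 -1.1 q [66. 18. 90. -0. 72. -1.]
 shift/100: [-0.366 -4.416 -1.193]
 turn x deg -22.6 unit -0.0627
```

Emit:
send_rows:
  commands:
    - [[-0.2,-0.3,-0.1,-0.02,0,0],[-0.37,-0.65,-0.2,-0.045,0,0],[-0.37,-1,-0.3,-0.063,0,0],[-0.37,-1,-0.3,-0.063,0,0]]
  jaw: -0.3
  force: 25

```text
time_s: 0.6
ee_pos: [302.8, 463.5, 250.8]
ee_rot: [-171.7, 90.0, -81.7]
force: [-0.7, -0.1, 0.4]
gripper_width: 59.1
```

```bash
python3 -c "
from h import *
plan([582.5,251,250],90)"
```

```text
t 0.6 tcp [302.8 463.5 250.8] jaw ang 89.9 down [ 0.    -0.001 -1.   ] w 59.1 F [-0.7 -0.1  0.4] q6 -34.3 q [ 56.  15.  89.  -0.  76. -34.]
 shift/100: [ 0.01  -2.799 -2.121]
 turn x deg -0.1 unit -0.0002
```

Emit:
send_rows:
  commands:
    - [[0,-0.35,-0.25,0,0,0],[0,-0.7,-0.5,0,0,0],[0,-1,-0.75,0,0,0]]

```text
time_s: 0.98
ee_pos: [401.9, 390.0, 250.4]
ee_rot: [97.5, 89.9, -172.4]
force: [-0.2, 1.3, -0.0]
gripper_width: 59.2
```

Emit:
send_rows:
  commands:
    - [[0,-0.35,-0.25,0,0,0],[0,-0.7,-0.5,0,0,0],[0,-1,-0.75,0,0,0],[0,-1,-0.75,0,0,0],[0,-1,-0.75,0,0,0]]

```text
time_s: 1.6
ee_pos: [500.9, 316.1, 250.5]
ee_rot: [80.5, 89.9, 170.6]
force: [-0.5, 0.2, -0.3]
gripper_width: 59.5
```

```bash
python3 -c "
from h import *
plan([582.5,251,250],90)"
```

```text
t 1.6 tcp [500.9 316.1 250.5] jaw ang 90.1 down [-0.002  0.    -1.   ] w 59.5 F [-0.5  0.2 -0.3] q6 -59.0 q [ 31.  19.  84.   0.  78. -59.]
 shift/100: [ 0.003 -0.815 -0.652]
 turn x deg 0.1 unit 0.0003
```

Emit:
send_rows:
  commands:
    - [[0,-0.4,-0.33,0,0,0],[0,-0.82,-0.65,0,0,0],[0.3,-0.82,-0.65,0,0,0],[0.65,-0.82,-0.65,0,0,0],[1,-0.82,-0.65,0,0,0],[1,-0.82,-0.65,0,0,0]]

```text
time_s: 2.35
ee_pos: [581.1, 251.1, 148.2]
ee_rot: [107.8, 89.6, -162.0]
force: [0.4, -0.1, 0.4]
gripper_width: 59.0
```

```bash
python3 - <<'E'
from h import *
plan([582.5,251,80],90)
p,d=env.grab_frame("side");cv2.imwrite("pics/s1.png",cv2.resize(p[180:380,150:450,::-1],None,fx=2.4,fy=2.4))
E
```

```text
t 2.35 tcp [581.1 251.1 148.2] jaw ang 90.2 down [-0.007 -0.002 -1.   ] w 59.0 F [ 0.4 -0.1  0.4] q6 -67.9 q [ 22.  26.  87.   0.  67. -68.]
 shift/100: [ 0.682 -0.019 -0.   ]
 turn x deg 0.2 unit 0.0006
```

View pics/s1.png

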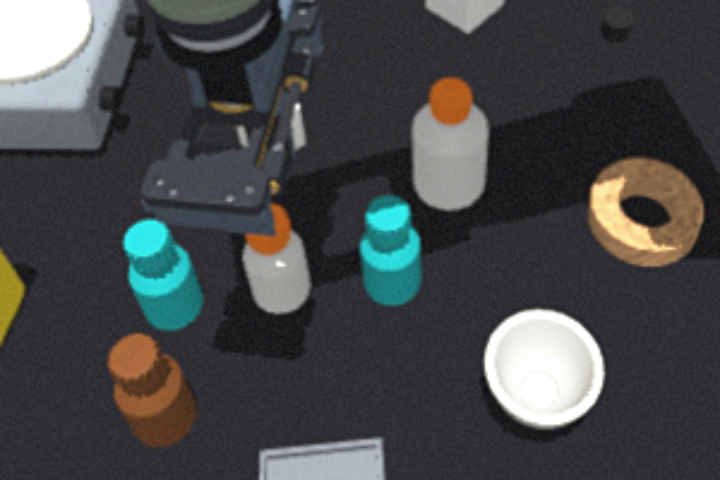

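The gripper is above the small round bottle, with the cap at crop (267,228) between the fingers and the turquoise bottles clear on both sides. I'll descend, then close.

Emit:
send_rows:
  commands:
    - [[0.25,0,0,0,0,0],[0.5,0,0,0,0,0],[0.68,0,0,0,0,0],[0.68,0,0,0,0,0],[0.68,0,0,0,0,0]]

```text
time_s: 3.02
ee_pos: [585.0, 251.4, 85.0]
ee_rot: [-65.3, 89.8, 24.9]
force: [0.2, 0.9, 0.6]
gripper_width: 59.2
```

Emit:
send_rows:
  commands:
    - [[0,0,0,0,0,0],[0,0,0,0,0,0],[0,0,0,0,0,0],[0,0,0,0,0,0],[0,0,0,0,0,0],[0,0,0,0,0,0],[0,0,0,0,0,0],[0,0,0,0,0,0]]
  jaw: 1
  force: 25

```text
time_s: 4.03
ee_pos: [584.1, 250.5, 83.3]
ee_rot: [-71.7, 90.0, 18.4]
force: [-1.0, -0.6, 3.6]
gripper_width: 33.4
```

```bash
python3 - <<'E'
from h import *
plan([584,251,235],90)
p,d=env.grab_frame("side");cv2.imwrite("pics/s2.png",cv2.resize(p[180:380,150:450,::-1],None,fx=2.4,fy=2.4))
plan([584,251,235],90)
E
```

```text
t 4.03 tcp [584.1 250.5  83.3] jaw ang 90.1 down [ 0.001  0.    -1.   ] w 33.4 F [-1.  -0.6  3.6] q6 -67.9 q [ 22.  29.  92.  -0.  59. -68.]
 shift/100: [-1.517  0.     0.005]
 turn x deg 0.1 unit 0.0003
t 4.08 tcp [584.2 250.6  83.3] jaw ang 90.1 down [ 0.001  0.    -1.   ] w 32.8 F [-0.1 -1.   5.2] q6 -67.9 q [ 22.  29.  92.  -0.  59. -68.]
 shift/100: [-1.517  0.     0.005]
 turn x deg 0.1 unit 0.0003
```

View pics/s2.png

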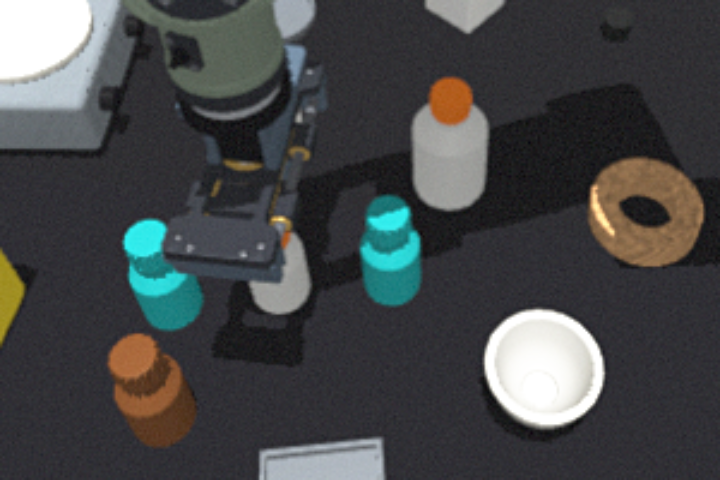

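Emit:
send_rows:
  commands:
    - [[-0.15,0,0,0,0,0],[-0.4,0,0,0,0,0],[-0.7,0,0,0,0,0],[-1,0,0,0,0,0],[-1,0,0,0,0,0]]

```text
time_s: 4.7
ee_pos: [585.1, 251.2, 185.6]
ee_rot: [-65.9, 89.7, 24.3]
force: [-0.2, 0.1, -1.0]
gripper_width: 33.6
```

Emit:
send_rows:
  commands:
    - [[-0.3,0,0,0,0,0],[-0.5,0,0,0,0,0],[-0.5,0,0,0,0,0]]

```text
time_s: 5.08
ee_pos: [584.1, 250.7, 232.9]
ee_rot: [-57.8, 89.9, 32.3]
force: [0.8, 0.0, -1.2]
gripper_width: 33.3
```

```bash
python3 - <<'E'
from h import *
plan([508.3,-402.5,235],90)
p,d=env.grab_frame("side");cv2.imwrite("pics/s3.png",p[:,:,::-1])
E
```

```text
t 5.08 tcp [584.1 250.7 232.9] jaw ang 90.1 down [ 0.001  0.001 -1.   ] w 33.3 F [ 0.8  0.  -1.2] q6 -67.9 q [ 22.  23.  79.   0.  77. -68.]
 shift/100: [-0.025  0.772 -6.53 ]
 turn x deg 0.1 unit 0.0003
```

View pics/s3.png

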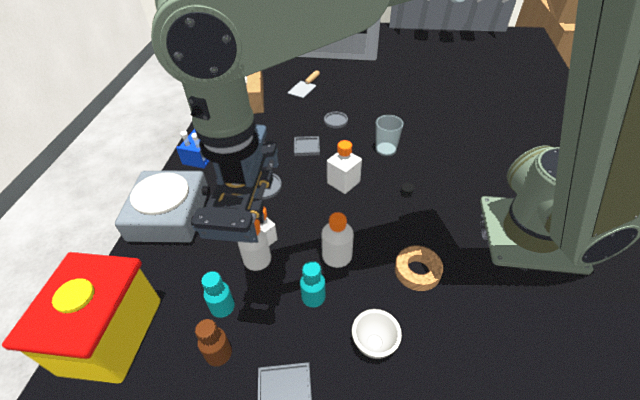

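Emit:
send_rows:
  commands:
    - [[0,0.02,-0.2,0,0,0],[0,0.05,-0.45,0,0,0],[0,0.08,-0.7,0,0,0],[0,0.12,-1,0,0,0]]

```text
time_s: 5.62
ee_pos: [571.3, 147.9, 232.3]
ee_rot: [121.8, 89.9, -148.1]
force: [-0.7, -0.1, -0.3]
gripper_width: 33.5
```

Emit:
send_rows:
  commands:
    - [[0,0.04,-0.33,0,0,0],[0,0.08,-0.66,0,0,0],[0,0.12,-1,0,0,0]]

```text
time_s: 6.0
ee_pos: [559.0, 47.7, 232.5]
ee_rot: [117.5, 89.9, -152.5]
force: [-0.4, -0.8, -0.8]
gripper_width: 33.3
```

Emit:
send_rows:
  commands:
    - [[0,0.04,-0.33,0,0,0],[0,0.08,-0.66,0,0,0],[0,0.12,-1,0,0,0]]

```text
time_s: 6.38
ee_pos: [546.9, -52.2, 232.5]
ee_rot: [104.5, 89.9, -165.4]
force: [0.0, 0.0, -1.0]
gripper_width: 33.4
```

Emit:
send_rows:
  commands:
    - [[0,0.04,-0.33,0,0,0],[0,0.08,-0.66,0,0,0],[0,0.12,-1,0,0,0]]

```text
time_s: 6.75
ee_pos: [534.9, -151.9, 232.5]
ee_rot: [91.2, 89.9, -178.8]
force: [0.1, 0.8, -0.6]
gripper_width: 33.8
```

Emit:
send_rows:
  commands:
    - [[0,0.04,-0.33,0,0,0],[0,0.08,-0.66,0,0,0],[0,0.12,-1,0,0,0]]

```text
time_s: 7.12
ee_pos: [522.9, -251.7, 232.5]
ee_rot: [78.2, 89.9, 168.2]
force: [0.8, 0.2, -0.9]
gripper_width: 33.2
```

Emit:
send_rows:
  commands:
    - [[0,0.04,-0.33,0,0,0],[0,0.08,-0.66,0,0,0],[0,0.12,-1,0,0,0],[0,0.12,-1,0,0,0]]

```text
time_s: 7.62
ee_pos: [510.8, -352.5, 232.0]
ee_rot: [85.6, 89.9, 175.5]
force: [-0.6, 0.4, -1.0]
gripper_width: 33.5
```

```bash
python3 -c "
from h import *
plan([508.3,-402.5,110],90)"
```

```text
t 7.62 tcp [ 510.8 -352.5  232. ] jaw ang 89.9 down [-0.002  0.    -1.   ] w 33.5 F [-0.6  0.4 -1. ] q6 -125.5 q [ -36.   22.   81.   -0.   77. -126.]
 shift/100: [ 1.22   0.022 -0.5  ]
 turn x deg -0.1 unit -0.0004
```

Emit:
send_rows:
  commands:
    - [[0,0.02,-0.25,0,0,0],[0,0.03,-0.5,0,0,0],[0.3,0.03,-0.5,0,0,0],[0.65,0.03,-0.5,0,0,0],[1,0.03,-0.5,0,0,0],[1,0.03,-0.5,0,0,0],[1,0.03,-0.5,0,0,0]]

```text
time_s: 8.5
ee_pos: [510.7, -400.5, 134.3]
ee_rot: [-131.2, 89.9, -41.1]
force: [-0.3, 0.4, -1.3]
gripper_width: 33.5
```

```bash
python3 - <<'E'
from h import *
plan([508.3,-402.5,88],90)
p,d=env.grab_frame("side");cv2.imwrite("pics/s4.png",cv2.resize(p[50:250,200:500,::-1],None,fx=2.4,fy=2.4))
E
```

```text
t 8.5 tcp [ 510.7 -400.5  134.3] jaw ang 90.1 down [ 0.002 -0.002 -1.   ] w 33.5 F [-0.3  0.4 -1.3] q6 -129.2 q [ -39.   28.   86.   -0.   66. -129.]
 shift/100: [ 0.463  0.025 -0.019]
 turn x deg 0.1 unit 0.0003
```

View pics/s4.png

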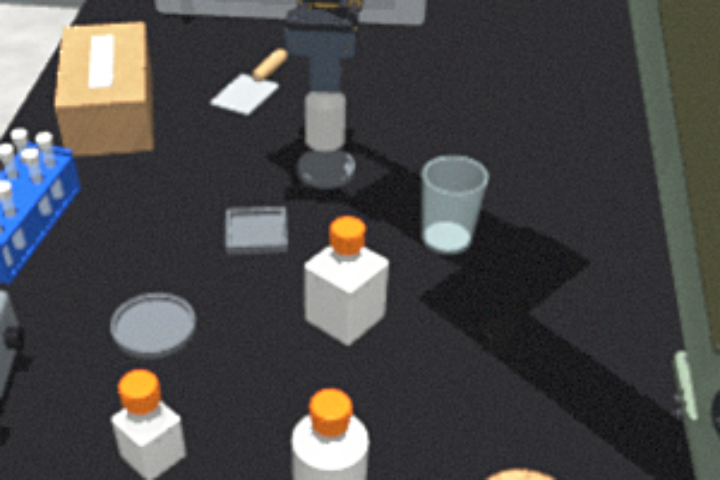

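The bottle hangs upright at crop (325,120), right above the small round tray at (327,168). Lowering it now.

Emit:
send_rows:
  commands:
    - [[0.15,0.02,-0.01,0,0,0],[0.3,0.02,-0.01,0,0,0],[0.4,0.02,-0.01,0,0,0],[0.43,0.02,-0.01,0,0,0],[0.45,0.02,-0.01,0,0,0],[0.46,0.02,-0.01,0,0,0],[0.46,0.02,-0.01,0,0,0]]

```text
time_s: 9.43
ee_pos: [508.5, -400.8, 87.4]
ee_rot: [-122.3, 89.9, -32.2]
force: [-0.3, -0.5, 0.4]
gripper_width: 33.4
```

```bash
python3 - <<'E'
from h import *
plan([508.3,-402.5,87],90)
p,d=env.grab_frame("side");cv2.imwrite("pics/s5.png",cv2.resize(p[90:150,290:380,::-1],None,fx=7,fy=7,interpolation=2))
E
```

```text
t 9.43 tcp [ 508.5 -400.8   87.4] jaw ang 90.1 down [ 0.001 -0.    -1.   ] w 33.4 F [-0.3 -0.5  0.4] q6 -129.4 q [ -39.   30.   90.    0.   60. -129.]
 shift/100: [ 0.004  0.002 -0.017]
 turn x deg 0.1 unit 0.0003
```

View pics/s5.png

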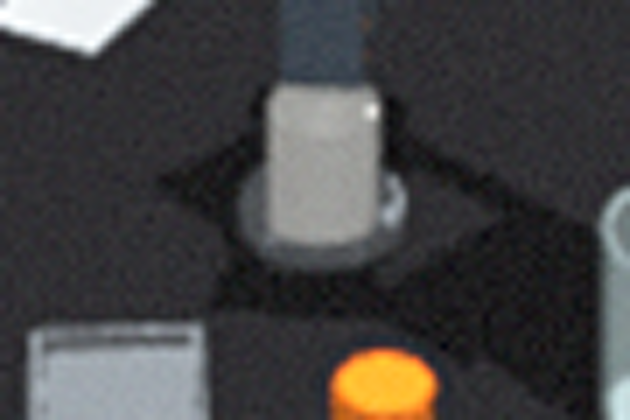

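Emit:
send_rows:
  commands:
    - [[0.005,0,0,0,0,0],[0.005,0,0,0,0,0]]

```text
time_s: 9.72
ee_pos: [508.6, -400.9, 87.3]
ee_rot: [-122.7, 89.9, -32.6]
force: [-0.6, 0.2, 5.0]
gripper_width: 33.5
```

Emit:
send_rows:
  commands:
    - [[0,0,0,0,0,0],[0,0,0,0,0,0],[0,0,0,0,0,0],[0,0,0,0,0,0],[-0.2,0,0,0,0,0],[-0.5,0,0,0,0,0],[-0.8,0,0,0,0,0],[-1,0,0,0,0,0]]
  jaw: -0.3

```text
time_s: 10.72
ee_pos: [508.6, -400.9, 188.0]
ee_rot: [-127.6, 89.9, -37.5]
force: [-0.3, -0.2, -0.8]
gripper_width: 59.4
```

```bash
python3 - <<'E'
from h import *
plan([456,-121.5,250],65)
p,d=env.grab_frame("side");cv2.imwrite("pics/s6.png",cv2.resize(p[80:150,290:380,::-1],None,fx=7,fy=7,interpolation=2))
E
```

```text
t 10.72 tcp [ 508.6 -400.9  188. ] jaw ang 90.1 down [ 0.001 -0.001 -1.   ] w 59.4 F [-0.3 -0.2 -0.8] q6 -129.4 q [ -39.   26.   82.    0.   72. -129.]
 shift/100: [-0.624  0.519  2.795]
 turn x deg 25.1 unit 0.0698
```

View pics/s6.png

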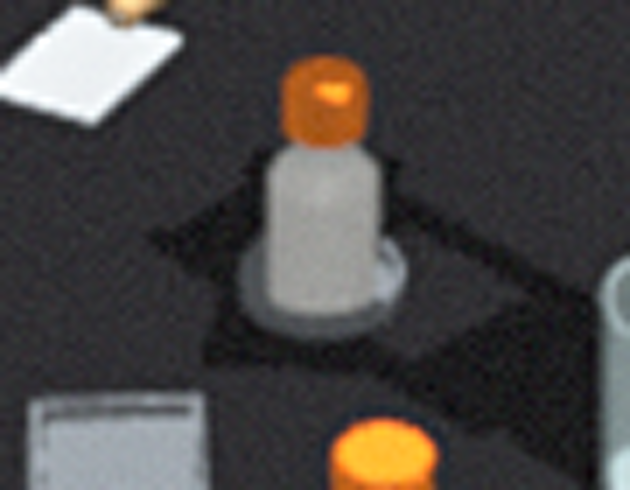

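The small round bottle stands upright inside its tray, foot at crop (320,300). The large square bottle is next.

Emit:
send_rows:
  commands:
    - [[-0.3,0.05,0.2,0,0,0],[-0.6,0.1,0.45,0,0,0],[-0.6,0.15,0.75,0,0,0],[-0.6,0.2,1,0,0,0]]

```text
time_s: 11.28
ee_pos: [487.8, -299.7, 246.3]
ee_rot: [-51.8, 90.0, 38.4]
force: [-0.2, -0.5, -0.2]
gripper_width: 59.2
```

Emit:
send_rows:
  commands:
    - [[0,0.05,0.3,0,0,0],[0,0.1,0.65,0,0,0],[0,0.2,1,0,0,0]]

```text
time_s: 11.65
ee_pos: [467.5, -199.6, 245.7]
ee_rot: [42.1, 90.0, 132.2]
force: [0.6, -0.2, 0.7]
gripper_width: 59.3
```

Emit:
send_rows:
  commands:
    - [[0,0.05,0.3,0,0,0],[0,0.12,0.6,0,0,0],[0,0.12,0.8,0,0,0],[0.3,0.12,0.8,0,0,0],[0.6,0.12,0.8,0,0,0],[0.6,0.12,0.8,0,0,0],[0.6,0.12,0.8,0,0,0]]

```text
time_s: 12.52
ee_pos: [456.3, -121.0, 187.2]
ee_rot: [-102.8, 89.9, -12.7]
force: [0.6, 0.2, 0.6]
gripper_width: 59.3
```

```bash
python3 -c "
from h import *
plan([456,-121.5,105],90)"
```

```text
t 12.53 tcp [ 456.3 -121.   187.2] jaw ang 90.1 down [ 0.001 -0.    -1.   ] w 59.3 F [0.6 0.2 0.6] q6 -106.4 q [ -16.   10.  105.    0.   65. -106.]
 shift/100: [ 0.822  0.004 -0.005]
 turn x deg 0.1 unit 0.0003
```

Emit:
send_rows:
  commands:
    - [[0.3,0,0,0,0,0],[0.6,0,0,0,0,0],[0.81,0,0,0,0,0],[0.81,0,0,0,0,0],[0.81,0,0,0,0,0]]

```text
time_s: 13.15
ee_pos: [456.9, -121.2, 106.9]
ee_rot: [-104.7, 89.8, -14.6]
force: [-0.1, -0.4, 0.3]
gripper_width: 59.7
```

Emit:
send_rows:
  commands:
    - [[0,0,0,0,0,0],[0,0,0,0,0,0],[0,0,0,0,0,0],[0,0,0,0,0,0],[0,0,0,0,0,0],[0,0,0,0,0,0],[0,0,0,0,0,0]]
  jaw: 1
  force: 30

```text
time_s: 14.02
ee_pos: [456.2, -121.1, 105.8]
ee_rot: [-118.3, 89.9, -28.2]
force: [0.6, -3.0, 5.2]
gripper_width: 32.9
```

```bash
python3 - <<'E'
from h import *
plan([510,427,255],47)
p,d=env.grab_frame("side");cv2.imwrite("pics/s7.png",cv2.resize(p[80:280,200:500,::-1],None,fx=2.4,fy=2.4))
E
```

```text
t 14.03 tcp [ 456.2 -121.1  105.8] jaw ang 90.1 down [ 0.001 -0.001 -1.   ] w 32.9 F [ 0.6 -3.   5.2] q6 -106.4 q [ -16.   15.  112.   -0.   53. -106.]
 shift/100: [-1.495 -0.552  5.479]
 turn x deg 43.1 unit 0.1198
```

View pics/s7.png

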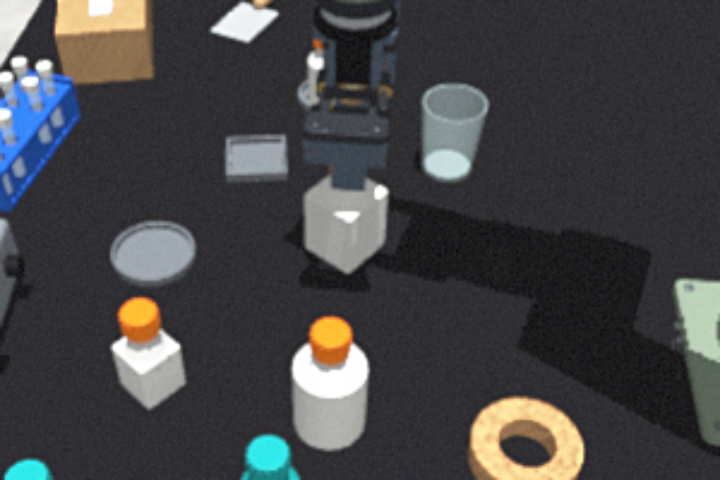

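The fingers hold the large square bottle's cap at crop (347,160), width 33 mm. Lifting.

Emit:
send_rows:
  commands:
    - [[-0.15,0,0,0,0,0],[-0.4,0,0,0,0,0],[-0.7,0,0,0,0,0],[-1,0,0,0,0,0]]

```text
time_s: 14.58
ee_pos: [453.9, -119.6, 204.5]
ee_rot: [59.2, 89.7, 149.3]
force: [1.1, -0.1, -3.1]
gripper_width: 33.4
```

Emit:
send_rows:
  commands:
    - [[-0.3,0,0,0,0,0],[-0.6,0,0,0,0,0],[-0.6,0,0.1,0,0,0],[-0.6,-0.1,0.3,0,0,0],[-0.6,-0.15,0.6,0,0,0],[-0.6,-0.2,0.98,0,0,0]]

```text
time_s: 15.32
ee_pos: [473.8, -21.0, 262.5]
ee_rot: [75.6, 89.7, 165.6]
force: [0.2, -0.7, -4.0]
gripper_width: 33.3
```

Emit:
send_rows:
  commands:
    - [[0,-0.05,0.3,0,0,0],[0,-0.1,0.65,0,0,0],[0,-0.15,1,0,0,0]]

```text
time_s: 15.7
ee_pos: [488.3, 79.2, 262.5]
ee_rot: [86.4, 89.6, 176.5]
force: [0.7, -1.0, -3.9]
gripper_width: 33.5
```

Emit:
send_rows:
  commands:
    - [[0,-0.05,0.3,0,0,0],[0,-0.1,0.65,0,0,0],[0,-0.15,1,0,0,0]]

```text
time_s: 16.08
ee_pos: [503.0, 178.9, 262.3]
ee_rot: [97.8, 89.6, -172.1]
force: [1.0, 0.8, -3.9]
gripper_width: 33.2
```

Emit:
send_rows:
  commands:
    - [[0,0,0.3,0,0,0],[0,-0.05,0.65,0,0,0],[0,-0.05,1,0,0,0]]

```text
time_s: 16.45
ee_pos: [507.9, 278.7, 262.1]
ee_rot: [107.3, 89.6, -162.6]
force: [-0.2, -0.6, -2.7]
gripper_width: 33.7
```

Emit:
send_rows:
  commands:
    - [[0,0,0.3,0.02,0,0],[0,0,0.6,0.045,0,0],[0,0,0.9,0.07,0,0],[0,0,1,0.095,0,0],[0,0,1,0.12,0,0],[0,0,1,0.12,0,0],[0,0,1,0.12,0,0]]

```text
time_s: 17.32
ee_pos: [508.7, 377.2, 263.8]
ee_rot: [160.0, 89.8, -153.0]
force: [-0.3, -0.1, -3.2]
gripper_width: 33.5
```

```bash
python3 - <<'E'
from h import *
plan([510,427,200],47.3)
p,d=env.grab_frame("top");cv2.imwrite("pics/t8.png",cv2.resize(p[100:300,50:350,::-1],None,fx=2.4,fy=2.4))
E
```

```text
t 17.32 tcp [508.7 377.2 263.8] jaw ang 47.1 down [-0.003 -0.001 -1.   ] w 33.5 F [-0.3 -0.1 -3.2] q6 -11.6 q [ 36.  22.  76.   0.  81. -12.]
 shift/100: [0.637 0.329 0.375]
 turn x deg -0.2 unit -0.0007
```

View pics/t8.png

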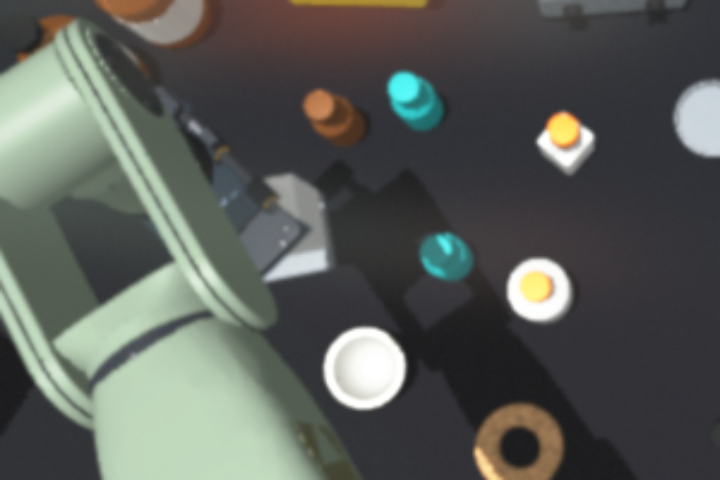

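Emit:
send_rows:
  commands:
    - [[0,0.17,0.19,0,0,0],[0,0.33,0.37,0,0,0],[0.3,0.33,0.37,0,0,0],[0.65,0.33,0.37,0,0,0],[1,0.33,0.37,0,0,0],[1,0.33,0.37,0,0,0],[1,0.33,0.37,0,0,0]]

```text
time_s: 18.25
ee_pos: [511.5, 427.5, 166.9]
ee_rot: [-3.3, 89.9, 43.6]
force: [-0.2, 0.4, -1.2]
gripper_width: 33.6
```

```bash
python3 - <<'E'
from h import *
plan([510,427,125],47.3)
p,d=env.grab_frame("top");cv2.imwrite("pics/t9.png",cv2.resize(p[130:250,80:240,::-1],None,fx=4.4,fy=4.4,interpolation=2))
p,d=env.grab_frame("side");cv2.imwrite("pics/s9.png",cv2.resize(p[280:400,200:360,::-1],None,fx=4.4,fy=4.4,interpolation=2))
E
```

```text
t 18.25 tcp [511.5 427.5 166.9] jaw ang 46.9 down [ 0.002  0.002 -1.   ] w 33.6 F [-0.2  0.4 -1.2] q6 -8.0 q [39. 28. 81.  0. 71. -8.]
 shift/100: [ 0.419  0.008 -0.015]
 turn x deg -0.4 unit -0.001
```

View pics/t9.png

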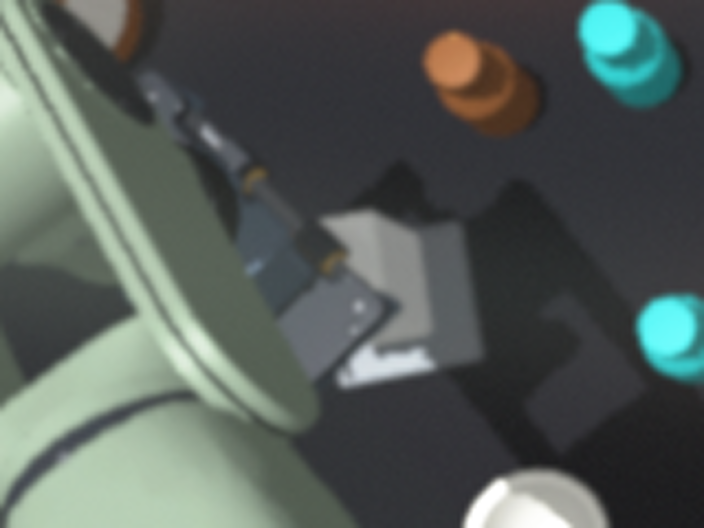

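View pics/s9.png

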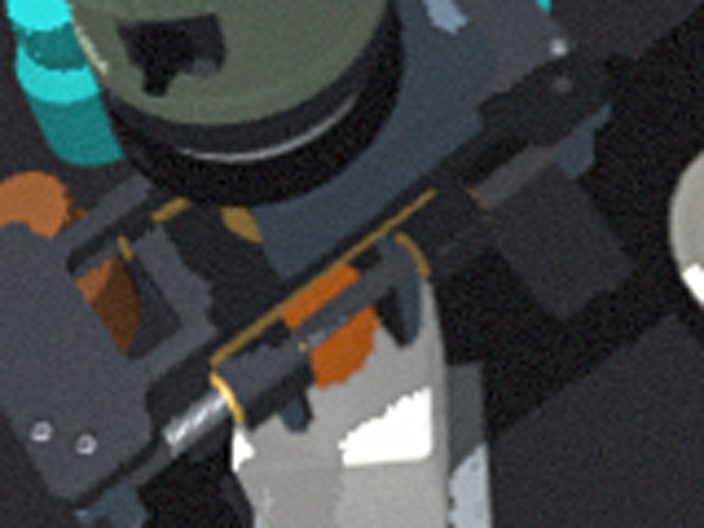

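Bottle edges are parallel to the large square tray (tray right edge at top crop (470,290), bottle edge at (430,280)), and it is over the centre. Lowering.

Emit:
send_rows:
  commands:
    - [[0.2,0.01,-0.01,0,0,0],[0.4,0.01,-0.01,0,0,0],[0.48,0.01,-0.01,0,0,0],[0.52,0.01,-0.01,0,0,0],[0.55,0.01,-0.01,0,0,0],[0.55,0.01,-0.01,0,0,0],[0.55,0.01,-0.01,0,0,0]]

```text
time_s: 19.23
ee_pos: [509.6, 427.1, 110.9]
ee_rot: [-4.3, 89.9, 42.7]
force: [-0.2, -0.1, -3.8]
gripper_width: 33.3
```

```bash
python3 - <<'E'
from h import *
plan([510,427,109.5],47.3)
p,d=env.grab_frame("top");cv2.imwrite("pics/t10.png",cv2.resize(p[130:250,80:240,::-1],None,fx=4.4,fy=4.4,interpolation=2))
E
```

```text
t 19.23 tcp [509.6 427.1 110.9] jaw ang 46.9 down [ 0.001  0.001 -1.   ] w 33.3 F [-0.2 -0.1 -3.8] q6 -7.9 q [39. 30. 85.  0. 64. -8.]
 shift/100: [ 0.014 -0.003  0.002]
 turn x deg -0.4 unit -0.0011
```

View pics/t10.png

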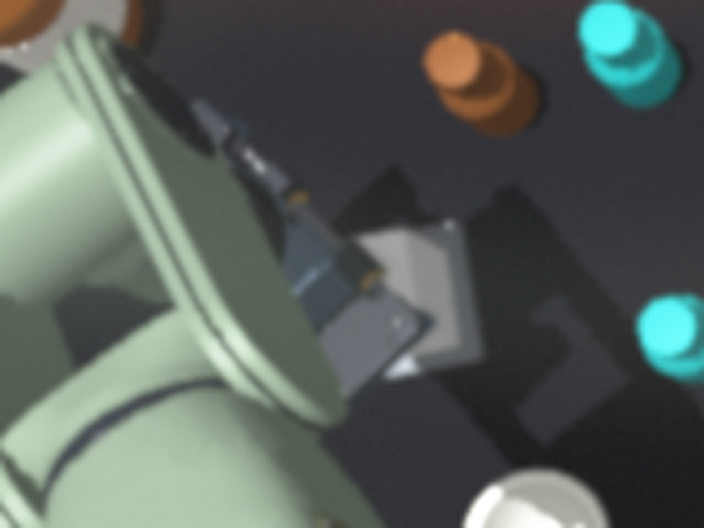

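Emit:
send_rows:
  commands:
    - [[0.01,0,0,0,0,0],[0.018,0,0,0,0,0],[0.018,0,0,0,0,0]]

```text
time_s: 19.65
ee_pos: [509.6, 427.0, 109.8]
ee_rot: [-11.0, 89.9, 35.9]
force: [-2.0, -0.9, 4.7]
gripper_width: 33.5
```

Contact: the force went from -3.8 to +4.7 N. Releasing.

Emit:
send_rows:
  commands:
    - [[0,0,0,0,0,0],[0,0,0,0,0,0],[0,0,0,0,0,0],[0,0,0,0,0,0],[-0.2,0,0,0,0,0],[-0.5,0,0,0,0,0],[-0.8,0,0,0,0,0],[-1,0,0,0,0,0],[-1,0,0,0,0,0]]
  jaw: -0.3

```text
time_s: 20.78
ee_pos: [510.2, 427.5, 210.5]
ee_rot: [-8.0, 89.8, 39.0]
force: [-0.8, -1.0, 0.0]
gripper_width: 59.5
```

```bash
python3 -c "
from h import *
plan([449,120,210],75)"
```

```text
t 20.77 tcp [510.2 427.5 210.5] jaw ang 46.9 down [ 0.003  0.003 -1.   ] w 59.5 F [-0.8 -1.   0. ] q6 -7.9 q [39. 27. 77. -0. 76. -8.]
 shift/100: [-0.005 -1.653 -2.664]
 turn x deg -28.1 unit -0.078
```

Emit:
send_rows:
  commands:
    - [[0,-0.15,-0.25,0,0,0],[0,-0.35,-0.57,0,0,0],[0,-0.55,-0.89,0,0,0]]

```text
time_s: 21.15
ee_pos: [487.9, 323.0, 206.9]
ee_rot: [168.1, 89.9, -144.9]
force: [0.2, -0.1, 0.1]
gripper_width: 59.1
```

Emit:
send_rows:
  commands:
    - [[0,-0.18,-0.3,0,0,0],[0,-0.37,-0.6,0,0,0],[0,-0.55,-0.89,0,0,0]]

```text
time_s: 21.52
ee_pos: [467.2, 220.3, 207.3]
ee_rot: [159.3, 89.9, -153.8]
force: [0.4, -0.1, 0.1]
gripper_width: 58.9
```

Emit:
send_rows:
  commands:
    - [[0,-0.18,-0.3,0,0,0],[0,-0.4,-0.65,0,0,0],[0,-0.55,-0.88,0,0,0],[0.3,-0.55,-0.88,0,0,0],[0.5,-0.55,-0.88,0,0,0],[0.5,-0.55,-0.88,0,0,0]]

```text
time_s: 22.28
ee_pos: [446.4, 119.3, 156.5]
ee_rot: [146.0, 89.7, -167.1]
force: [0.4, -0.7, -0.1]
gripper_width: 59.4
```

```bash
python3 - <<'E'
from h import *
plan([449,120,105],47.3)
p,d=env.grab_frame("side");cv2.imwrite("pics/s11.png",cv2.resize(p[160:400,200:500,::-1],None,fx=2.4,fy=2.4))
E
```

```text
t 22.27 tcp [446.4 119.3 156.5] jaw ang 46.9 down [-0.005 -0.001 -1.   ] w 59.4 F [ 0.4 -0.7 -0.1] q6 -33.4 q [ 14.  11. 109.   0.  61. -33.]
 shift/100: [ 0.515 -0.016  0.025]
 turn x deg -0.4 unit -0.0011
```

View pics/s11.png

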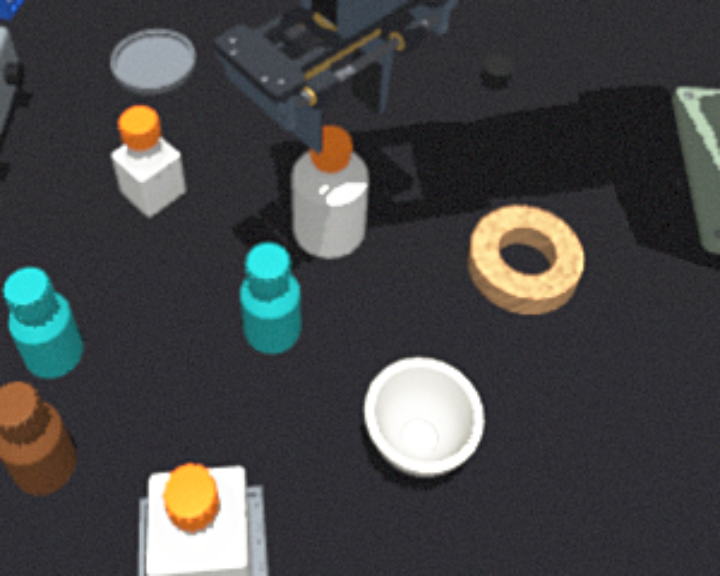

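The large square bottle stands aligned in its tray at crop (195,520). The gripper is above the large round cap at (332,148).

Emit:
send_rows:
  commands:
    - [[0.2,-0.01,0.02,0,0,0],[0.4,-0.01,0.02,0,0,0],[0.5,-0.01,0.02,0,0,0],[0.5,-0.01,0.02,0,0,0],[0.5,-0.01,0.02,0,0,0]]

```text
time_s: 22.95
ee_pos: [451.0, 120.9, 109.5]
ee_rot: [-30.5, 89.9, 16.4]
force: [-0.1, -0.2, -0.0]
gripper_width: 59.2
```

Emit:
send_rows:
  commands:
    - [[0,0,0,0,0,0],[0,0,0,0,0,0],[0,0,0,0,0,0],[0,0,0,0,0,0],[0,0,0,0,0,0],[0,0,0,0,0,0],[0,0,0,0,0,0]]
  jaw: 1
  force: 30

```text
time_s: 23.82
ee_pos: [450.3, 120.6, 108.8]
ee_rot: [-95.1, 90.0, -48.2]
force: [-1.5, -1.5, 3.9]
gripper_width: 33.2
```

Emit:
send_rows:
  commands:
    - [[-0.15,0,0,0,0,0],[-0.4,0,0,0,0,0],[-0.7,0,0,0,0,0],[-1,0,0,0,0,0]]

```text
time_s: 24.32
ee_pos: [449.9, 120.8, 208.6]
ee_rot: [123.3, 89.9, 170.2]
force: [1.1, -0.4, -2.2]
gripper_width: 33.4
```

Emit:
send_rows:
  commands:
    - [[-0.3,0,0,0,0,0],[-0.5,0,0,0,0,0],[-0.5,0,0,0,0,0],[-0.5,0,0,0,0,0]]

```text
time_s: 24.82
ee_pos: [449.6, 120.6, 257.2]
ee_rot: [140.6, 89.9, -172.5]
force: [0.0, 0.3, -2.5]
gripper_width: 32.8
```

```bash
python3 - <<'E'
from h import *
plan([669,-81,255],47.3)
E
```

```text
t 24.82 tcp [449.6 120.6 257.2] jaw ang 46.9 down [-0.003 -0.    -1.   ] w 32.8 F [ 0.   0.3 -2.5] q6 -33.3 q [ 14.   7.  99.   0.  75. -33.]
 shift/100: [ 0.017 -2.98   0.026]
 turn x deg -0.4 unit -0.0011
```

Emit:
send_rows:
  commands:
    - [[0,-0.15,0,0,0,0],[0,-0.4,0,0,0,0],[0,-0.7,0,0,0,0],[0,-1,0.01,0,0,0]]

```text
time_s: 25.32
ee_pos: [525.0, 51.6, 257.6]
ee_rot: [150.2, 89.9, -162.9]
force: [1.0, 0.0, -2.5]
gripper_width: 33.4
```

Emit:
send_rows:
  commands:
    - [[0,-0.33,0,0,0,0],[0,-0.66,0,0,0,0],[0,-1,0.01,0,0,0]]

```text
time_s: 25.7
ee_pos: [598.7, -16.3, 257.3]
ee_rot: [139.5, 89.9, -173.7]
force: [0.4, -0.4, -2.6]
gripper_width: 33.1
```

Emit:
send_rows:
  commands:
    - [[0,-0.33,0,0,0,0],[0,-0.66,0,0,0,0],[0,-0.88,0,0,0,0],[0,-0.98,0,0,0,0],[0.3,-0.98,0,0,0,0],[0.65,-0.98,0,0,0,0],[1,-0.98,0,0,0,0],[1,-0.98,0,0,0,0],[1,-0.98,0,0,0,0]]

```text
time_s: 26.82
ee_pos: [670.2, -81.5, 160.0]
ee_rot: [-51.7, 89.9, -4.7]
force: [0.9, -0.1, -1.8]
gripper_width: 33.3
```

```bash
python3 - <<'E'
from h import *
plan([669,-81,114],47.3)
p,d=env.grab_frame("side");cv2.imwrite("pics/s12.png",cv2.resize(p[100:300,200:500,::-1],None,fx=2.4,fy=2.4))
E
```

```text
t 26.82 tcp [670.2 -81.5 160. ] jaw ang 46.9 down [ 0.002 -0.    -1.   ] w 33.3 F [ 0.9 -0.1 -1.8] q6 -54.8 q [ -8.  29.  80.   0.  71. -55.]
 shift/100: [ 0.459  0.013 -0.005]
 turn x deg -0.4 unit -0.001
```

View pics/s12.png

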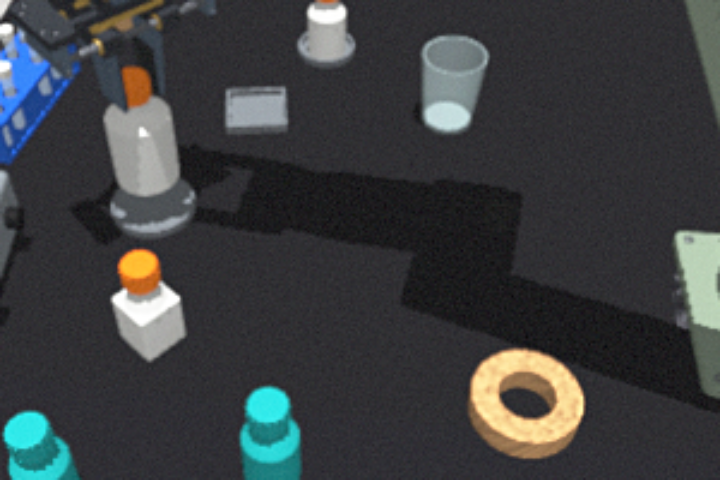

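The large round bottle is above its tray, foot at crop (147,180) and tray at (153,205). Lowering.

Emit:
send_rows:
  commands:
    - [[0.15,0.01,0,0,0,0],[0.3,0.01,0,0,0,0],[0.4,0.01,0,0,0,0],[0.43,0.01,0,0,0,0],[0.45,0.01,0,0,0,0],[0.46,0.01,0,0,0,0],[0.46,0.01,0,0,0,0]]

```text
time_s: 27.75
ee_pos: [668.8, -80.7, 113.0]
ee_rot: [-47.8, 90.0, -0.9]
force: [-0.0, -0.7, -2.2]
gripper_width: 33.6
```

Emit:
send_rows:
  commands:
    - [[0.01,0,0,0,0,0],[0.01,0,0,0,0,0]]

```text
time_s: 28.0
ee_pos: [669.0, -80.9, 112.9]
ee_rot: [-60.0, 89.9, -13.1]
force: [-1.1, 0.4, 4.5]
gripper_width: 33.2
```

Emit:
send_rows:
  commands:
    - [[0,0,0,0,0,0],[0,0,0,0,0,0],[0,0,0,0,0,0],[0,0,0,0,0,0],[-0.2,0,0,0,0,0],[-0.5,0,0,0,0,0],[-0.8,0,0,0,0,0],[-1,0,0,0,0,0],[-1,0,0,0,0,0]]
  jaw: -0.3

```text
time_s: 29.12
ee_pos: [669.6, -80.8, 213.4]
ee_rot: [-53.1, 89.8, -6.2]
force: [0.9, -0.4, 0.4]
gripper_width: 59.2
```

```bash
python3 -c "
from h import *
plan([627,97,210],47)"
```

```text
t 29.12 tcp [669.6 -80.8 213.4] jaw ang 46.9 down [ 0.004 -0.    -1.   ] w 59.2 F [ 0.9 -0.4  0.4] q6 -54.8 q [ -8.  27.  75.   0.  77. -55.]
 shift/100: [0.032 1.526 1.008]
 turn x deg -0.1 unit -0.0002
```

Emit:
send_rows:
  commands:
    - [[0,0.25,0.16,0,0,0],[0,0.5,0.33,0,0,0],[0,0.76,0.5,0,0,0]]

```text
time_s: 29.5
ee_pos: [646.3, 8.4, 209.9]
ee_rot: [129.1, 89.9, 176.0]
force: [0.5, 0.6, 0.5]
gripper_width: 59.4
```

Emit:
send_rows:
  commands:
    - [[0,0.25,0.16,0,0,0],[0,0.5,0.33,0,0,0],[0,0.76,0.5,0,0,0],[0.3,0.76,0.5,0,0,0],[0.6,0.76,0.5,0,0,0],[0.6,0.76,0.5,0,0,0],[0.6,0.76,0.5,0,0,0]]

```text
time_s: 30.38
ee_pos: [626.3, 96.1, 152.0]
ee_rot: [-28.5, 90.0, 18.4]
force: [0.3, -0.5, 0.6]
gripper_width: 58.9
```

```bash
python3 - <<'E'
from h import *
plan([627,97,83],47)
p,d=env.grab_frame("side");cv2.imwrite("pics/s13.png",cv2.resize(p[100:300,200:500,::-1],None,fx=2.4,fy=2.4))
E
```

```text
t 30.38 tcp [626.3  96.1 152. ] jaw ang 46.9 down [ 0.001  0.    -1.   ] w 58.9 F [ 0.3 -0.5  0.6] q6 -39.2 q [  8.  26.  87.   0.  67. -39.]
 shift/100: [0.69  0.001 0.011]
 turn x deg -0.1 unit -0.0003
```

View pics/s13.png

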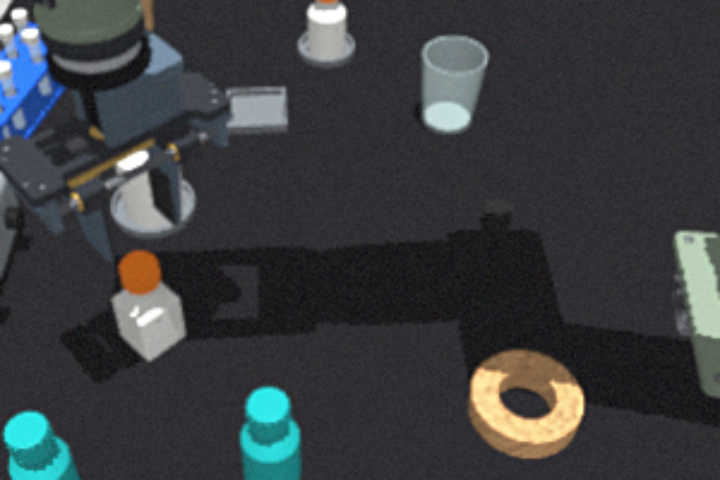

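The cap at crop (140,270) is between the fingers, with the large round bottle behind upright in its tray. Grasping.

Emit:
send_rows:
  commands:
    - [[0.25,0,0.01,0,0,0],[0.5,0,0.01,0,0,0],[0.69,0,0.01,0,0,0],[0.69,0,0.01,0,0,0],[0.69,0,0.01,0,0,0]]

```text
time_s: 31.05
ee_pos: [627.7, 96.9, 84.2]
ee_rot: [-37.5, 89.8, 9.4]
force: [-0.7, 0.4, -0.1]
gripper_width: 59.3
```

Emit:
send_rows:
  commands:
    - [[0,0,0,0,0,0],[0,0,0,0,0,0],[0,0,0,0,0,0],[0,0,0,0,0,0],[0,0,0,0,0,0],[0,0,0,0,0,0],[0,0,0,0,0,0]]
  jaw: 1
  force: 25

```text
time_s: 31.92
ee_pos: [626.9, 97.0, 83.1]
ee_rot: [-30.9, 89.9, 16.0]
force: [-0.1, 0.4, 3.7]
gripper_width: 33.8
```

Emit:
send_rows:
  commands:
    - [[-0.15,0,0,0,0,0],[-0.4,0,0,0,0,0],[-0.7,0,0,0,0,0],[-1,0,0,0,0,0]]

```text
time_s: 32.42
ee_pos: [626.3, 96.8, 183.8]
ee_rot: [134.8, 90.0, -178.3]
force: [-0.2, 0.4, -0.3]
gripper_width: 33.3
```

Emit:
send_rows:
  commands:
    - [[-0.3,0,0,0,0,0],[-0.6,0,0,0,0,0],[-0.6,0,0,0,0,0]]

```text
time_s: 32.8
ee_pos: [627.7, 97.0, 245.4]
ee_rot: [-38.6, 89.7, 8.3]
force: [0.3, 0.1, -1.3]
gripper_width: 33.4
```

```bash
python3 - <<'E'
from h import *
plan([580.5,-261.5,240],5.8)
E
```

```text
t 32.8 tcp [627.7  97.  245.4] jaw ang 46.9 down [ 0.006  0.001 -1.   ] w 33.4 F [ 0.3  0.1 -1.3] q6 -39.2 q [  8.  23.  78.   0.  79. -39.]
 shift/100: [ 0.049 -2.104 -2.941]
 turn x deg 41.1 unit 0.1142
```

Emit:
send_rows:
  commands:
    - [[0,-0.1,-0.15,0,0,0],[0,-0.25,-0.35,0,0,0],[0,-0.45,-0.65,0,0,0],[0,-0.7,-0.98,0,0,0]]

```text
time_s: 33.3
ee_pos: [609.1, -24.4, 240.5]
ee_rot: [136.2, 89.8, -176.8]
force: [0.6, -0.1, -0.1]
gripper_width: 33.5
```

Emit:
send_rows:
  commands:
    - [[0,-0.2,-0.3,0,0,0],[0,-0.45,-0.62,0,0,0],[0,-0.7,-0.98,0,0,0]]

```text
time_s: 33.67
ee_pos: [593.2, -143.9, 240.5]
ee_rot: [124.4, 89.8, 171.3]
force: [0.2, -0.8, -0.8]
gripper_width: 33.6
```

Emit:
send_rows:
  commands:
    - [[0,-0.2,-0.3,0.02,0,0],[0,-0.45,-0.62,0.04,0,0],[0,-0.65,-0.88,0.065,0,0],[0,-0.7,-0.98,0.09,0,0],[0,-0.7,-0.98,0.114,0,0],[0,-0.7,-0.98,0.114,0,0],[0,-0.7,-0.98,0.114,0,0]]

```text
time_s: 34.55
ee_pos: [578.4, -261.5, 241.6]
ee_rot: [151.9, 89.9, 157.9]
force: [0.7, -0.7, -0.6]
gripper_width: 33.5
```

```bash
python3 - <<'E'
from h import *
plan([580.5,-261.5,88],5.8)
E
```

```text
t 34.55 tcp [ 578.4 -261.5  241.6] jaw ang 6.0 down [-0.002  0.001 -1.   ] w 33.5 F [ 0.7 -0.7 -0.6] q6 -31.3 q [-25.  23.  78.  -0.  79. -31.]
 shift/100: [ 1.536 -0.004  0.024]
 turn x deg 0.2 unit 0.0005
```

Emit:
send_rows:
  commands:
    - [[0.3,0,0.01,0,0,0],[0.65,0,0.01,0,0,0],[1,0,0.01,0,0,0],[1,0,0.01,0,0,0],[1,0,0.01,0,0,0]]

```text
time_s: 35.17
ee_pos: [580.9, -261.5, 143.9]
ee_rot: [-31.4, 89.9, -25.5]
force: [-0.3, -0.9, -0.5]
gripper_width: 33.1
```

```bash
python3 - <<'E'
from h import *
plan([580.5,-261.5,88],5.8)
p,d=env.grab_frame("side");cv2.imwrite("pics/s14.png",cv2.resize(p[80:220,230:400,::-1],None,fx=4,fy=4,interpolation=2))
E
```

```text
t 35.17 tcp [ 580.9 -261.5  143.9] jaw ang 5.9 down [ 0.002 -0.001 -1.   ] w 33.1 F [-0.3 -0.9 -0.5] q6 -31.2 q [-25.  27.  87.  -0.  66. -31.]
 shift/100: [ 0.559  0.001 -0.005]
 turn x deg 0.1 unit 0.0004
```

View pics/s14.png

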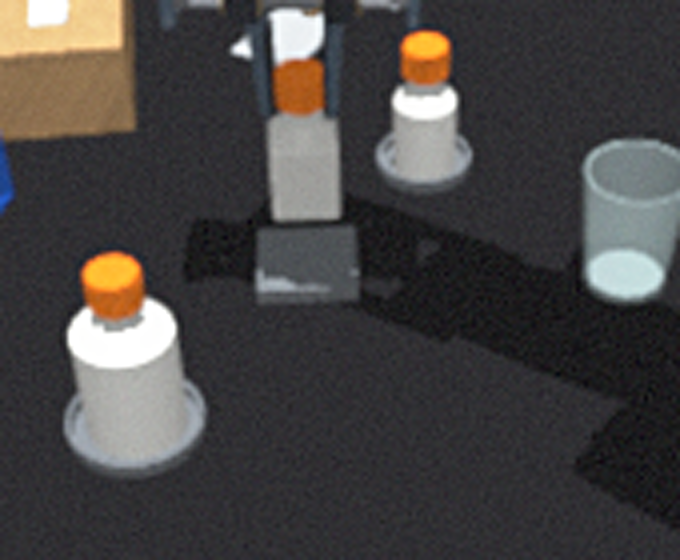

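The small square bottle, foot at crop (303,215), is parallel to its tray at (308,262). The two round bottles are in place at (130,400) and (425,140). Lowering.

Emit:
send_rows:
  commands:
    - [[0.2,0,0,0,0,0],[0.4,0,0,0,0,0],[0.5,0,0,0,0,0],[0.53,0,0,0,0,0],[0.55,0,0,0,0,0],[0.56,0,0,0,0,0],[0.56,0,0,0,0,0]]

```text
time_s: 36.1
ee_pos: [580.5, -261.4, 87.1]
ee_rot: [-25.2, 89.9, -19.3]
force: [-0.1, 0.1, -0.5]
gripper_width: 33.4
```

Emit:
send_rows:
  commands:
    - [[0.005,0,0,0,0,0],[0.01,0,0,0,0,0],[0.01,0,0,0,0,0]]

```text
time_s: 36.48
ee_pos: [580.7, -261.4, 87.0]
ee_rot: [-28.6, 89.9, -22.7]
force: [-0.8, -0.1, 5.9]
gripper_width: 33.7
```

Emit:
send_rows:
  commands:
    - [[0,0,0,0,0,0],[0,0,0,0,0,0],[0,0,0,0,0,0],[0,0,0,0,0,0],[-0.2,0,0,0,0,0],[-0.5,0,0,0,0,0],[-0.8,0,0,0,0,0],[-1,0,0,0,0,0]]
  jaw: -0.3

```text
time_s: 37.48
ee_pos: [580.5, -261.4, 187.2]
ee_rot: [-28.4, 89.9, -22.5]
force: [0.5, -0.4, 0.3]
gripper_width: 59.3
```

Emit:
send_rows:
  commands:
    - [[-0.3,0,0,0,0,0],[-0.6,0,0,0,0,0],[-0.6,0,-0.3,0,0,0],[-0.6,0,-0.65,0,0,0],[-0.6,0,-1,0,0,0]]

```text
time_s: 38.1
ee_pos: [479.6, -271.4, 245.5]
ee_rot: [162.8, 90.0, 168.7]
force: [-0.6, 0.5, 0.7]
gripper_width: 59.3
```

Emit:
send_rows:
  commands:
    - [[0,0,-0.3,0,0,0],[0,0.2,-0.65,0,0,0],[0,0.3,-1,0,0,0],[0,0.3,-1,0,0,0],[0,0.3,-1,0,0,0]]

```text
time_s: 38.72
ee_pos: [378.8, -252.2, 245.9]
ee_rot: [-27.4, 89.9, -21.5]
force: [-1.0, -0.8, -0.5]
gripper_width: 59.2
```

```bash
python3 - <<'E'
from h import *
F={n:env.grab_frame(n) for n in("top","side")}
for n in F: cv2.imwrite(f"pics/{n}_end.png",F[n][0][:,:,::-1]); np.savez(n+"1.npz",p=F[n][0],d=F[n][1])
plan([400,-300,250])
B=dict(rL=((669,-81),135),sqL=((510,427),135),rS=((508.3,-402.5),112),sqS=((580.5,-261.5),112))
for b,(c,h) in B.items():
  for n in F:
    p,d=F[n];C=cloud(n,d);hsv=cv2.cvtColor(p,cv2.COLOR_RGB2HSV)
    m=cv2.inRange(hsv,(5,110,110),(30,255,255))>0
    T=C[m&(abs(C[...,2]-h)<5)&(np.hypot(C[...,0]-c[0],C[...,1]-c[1])<30)]
    if len(T)>5: print(b,n,len(T),"z",np.median(T[:,2]).round(1),"cap off",((T.max(0)+T.min(0))/2-[*c,h])[:2].round(1))
    W=C[(abs(C[...,2]-35)<20)&(np.hypot(C[...,0]-c[0],C[...,1]-c[1])<55)]
    
  A=np.concatenate([cloud(n,F[n][1]).reshape(-1,3) for n in F]); s=A[(abs(A[:,2]-35)<15)&(np.hypot(A[:,0]-c[0],A[:,1]-c[1])<50)]
  if len(s)>10:
    r=cv2.minAreaRect(s[:,:2].astype(np.float32)); print("   body off",np.round(np.array(r[0])-c,1),np.round(r[1],0),round(r[2],1))
a=np.load("top0.npz")["p"].astype(int)
for nm,(u,v) in(("beaker",(420,263)),("mortar",(202,253))):
    for n in("top",):
        g0=np.load(n+"0.npz")["p"][v-30:v+30,u-30:u+30].copy(); g1=F[n][0][v-25:v+25,u-25:u+25].copy()
        r=cv2.matchTemplate(g0,g1,cv2.TM_CCOEFF_NORMED); print(nm,cv2.minMaxLoc(r))
E
```

```text
t 38.83 tcp [ 379.  -252.2  245.6] jaw ang 5.9 down [ 0. -0. -1.] w 59.4 F [-0.5  0.1 -0.6] q6 -41.0 q [-35.   6. 101.   0.  73. -41.]
 shift/100: [-0.044 -0.497  0.159]
rL top 119 z 134.8 cap off [-3.4  0.4]
rL side 124 z 134.3 cap off [-1.3  1.6]
   body off [-9.8 10.8] [70. 43.] 39.0
sqL top 124 z 136.3 cap off [-4.3 -3. ]
sqL side 418 z 135.9 cap off [-2.4 -1.1]
   body off [-15.8 -23.6] [43. 88.] 57.6
rS top 131 z 111.9 cap off [-1.2  1.7]
rS side 72 z 112.0 cap off [-1.9  2.1]
   body off [-5.9 17. ] [50. 27.] 13.8
sqS top 119 z 112.1 cap off [-3.2 -2.4]
sqS side 78 z 110.9 cap off [-2.7 -0.4]
   body off [-14.2   9.1] [65. 34.] 49.4
beaker (0.5194138288497925, 0.8540415167808533, (10, 10), (5, 5))
mortar (0.5915773510932922, 0.9999504685401917, (0, 0), (5, 5))
```

View pics/top_end.png

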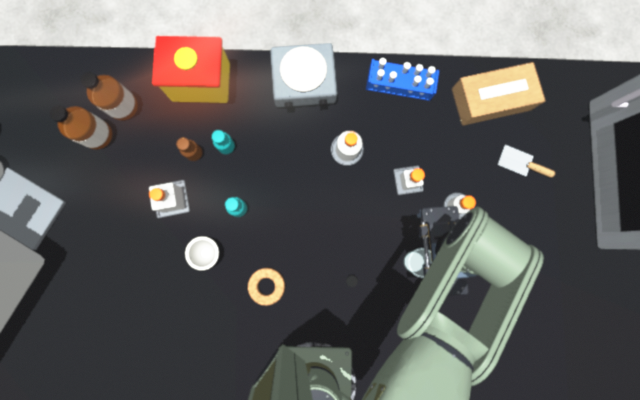

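View pics/side_end.png

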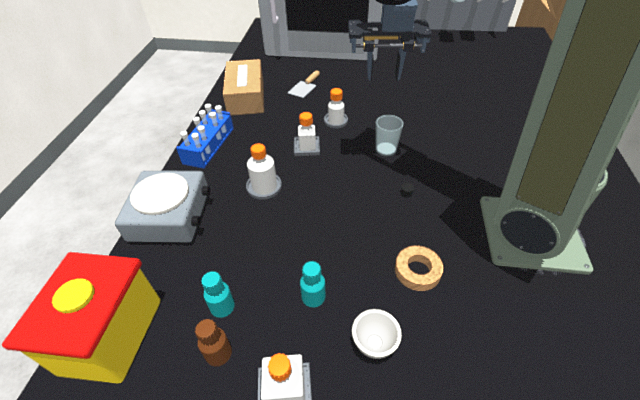

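The side view shows all four bottles upright in their trays: (262,172), (306,135), (337,108) and (283,375). The beaker (389,135) and mortar (376,333) are where they were, and the gripper is clear of everything.

```bash
python3 -c "
from workcell import env
print(env.job_done())"
```

```text
the job is handed in; nothing more can be done
None
```

All four bottles stand upright and released in their matching trays, and I handed the job in at about 39 s of the 120 s allowed. I picked each one up by its cap, turned the two square ones to line up with their trays, and lowered each until the wrist force showed contact before opening the jaws.

**Fit in the trays:** In the last pictures every cap is within about 5 mm of its tray's centre. Every cap top is about 4 mm higher than when the bottle stood on the bench, which matches the tray floor.

**Beaker and mortar:** The mortar matches its starting picture exactly in the top view. The gripper partly hid the beaker there, so the match was weaker (0.85), but it showed no shift. The beaker also looks unmoved in the side view.

**Check that didn't work:** A fit to the bottle bodies in the last pictures gave offsets of roughly 10 to 30 mm. I disregarded it because it saw only part of each body, and relied on the cap positions and the pictures instead.

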